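# Lay a grooved workpiece down and seat it against the stop

### The arm

A 6-joint arm with a two-finger parallel gripper is mounted at the origin on the work surface. World frame = base frame: x ahead of the robot, y to its left, z up, the work surface at z = 0. Lengths are in mm, angles in rad, forces in N, time in s.
With the tool pointing down it reaches from about 275 to 750 mm from the base axis. Payload 10.2 kg.
Tool frame: the origin (TCP) lies midway between the tips of the shut fingers; the grasp point (between the pads) lies grasp_offset behind it (grasp_offset is the distance from the TCP to the grasp point, in mm); x points along the fingers, z is the direction in which the jaws open and shut, and the axes are right-handed (so a half turn about x gives the same grasp; the last joint's range is limited). The gripper opens to 85 mm and grips with 20 to 120 N. Pads are 22 mm wide; open, the fingers measure 114 mm over their backs; the gripper's body (76 mm by 85 mm) begins 54 mm behind the grasp point. The pads swing forward as they close: fully open they stand 13 mm farther back than shut.
Start: joints at [1.022, 0.313, 1.498, -0, 1.331, -0.223], TCP at [168.048, 497.384, 231.294] pointing down, gripper open.
Joint ranges: [-2.94, 2.94], [-0.97, 2.17], [0.19, 2.56], [-1.23, 4.37], [0.02, 3.11], [-2.88, 2.88]. Speed limits (rad/s): [2.39, 2.39, 3.01, 3.14, 3.14, 3.14].

### API

Orientations are given as a unit quaternion [w, x, y, z].
In Python, from rig import sense, capture, calibration, finish_job, grasp_offset gives the robot as it stands.
- The arm moves only by the shell command python3 -m jog 'ROWS' [FORCE]. ROWS is JSON, a list of rows, each an object with "linear": the shift along the tool's x, y, z scaled (see below), a list of three; "rotation": the turn, a rotation vector about the tool's x, y, z scaled (see below), a list of three; "grip": the finger opening in mm, from 0 to 85.4. A call has 1 to 20 rows; each row is the pose to reach, as a shift and turn from the pose measured when the call began, along the tool's axes at that moment; what a row does not reach only later rows make up. The controller multiplies each number of a shift by 0.3 m and each number of a turn by 0.5 rad. A row lasts 1/12 s, in which the tool goes at most 41.7 mm and 7.16 degrees, less where a joint would pass 70% of its speed; a pose out of reach is approached as far as the arm can. A call with a number of a shift or a turn outside -1 to 1 is refused whole. A call with a gripper value outside its range is refused whole. The fingers move at their own pace and stop on an object; FORCE is the grip in N (left out, the last holds). Time passes only in rows, so rows that repeat a pose let the fingers close. It gives the time, the measured TCP pose, the force and the opening at its end, in the units of the state.
- sense(): the state, without advancing time (a new reading comes with each control period).
- capture(name): name is "scene" or "top" or "wrist"; returns (picture, depth): 384x512x3 uint8, red, green, blue; 384x512 float32, mm along the optical axis (not along the pixel's ray), 0 where there is no reading.
- calibration(name): a dict with "intrinsics" (3x3 intrinsics, pixels), "dist" ([k1, k2, p1, p2, k3] as OpenCV has them; the pictures are not rectified), "world_from_camera" (4x4, takes a point from camera to world coordinates). Camera axes: x right, y up, looking along -z (the intrinsics and any distortion apply to the point x, -y, -z); pixel columns grow to the right and rows downward; lengths in mm; the calibration is good to about 2 mm. A picture is of the moment at which its call begins: read the wrist's pose just before it. calibration takes no time and is no camera call; for the wrist camera it gives the pose at the moment of the call.
- finish_job(): hands the job in, once; it reports no verdict.
The state is a dict: "time_s": time; "joints": joint angles; "dq": joint speeds; "tau": joint torques, N m; "eef_pos": TCP position; "ee_rot": TCP orientation; "force": force on the tool from outside, world axes, zero at the start; "wrist_torque": the same for the moment, N m; "grip_width": opening from 0.0 (shut) to 1.0 (fully open).
Only numpy, scipy, OpenCV 4.12 (cv2) and the standard library are available. Lean on these libraries where they do the work, as an engineer would, in place of code of your own. Each camera call takes 0.05 s, during which the arm holds its last target.

### The job

Get the standing aluminium workpiece ready for the contour tracer: push it near its top, slowly and lightly, so that it slides up to the low step, catches there with its foot and tips over the step to lie on the raised pad with its grooved side up; ease it over, do not knock it over. Then push its foot end gently along the pad until the other end is square and fully home against the end stop's bar (its setting varies: find it by feel), keep it pressed there with about 8 newtons for a second, and back off. Never push the workpiece with more than 15 newtons and leave the other things on the bench alone.

Things in the scene. Friction and masses are not known exactly. Their poses are not given: they have to be found in the camera images.
- stage: Fixed dark steel plate 276 x 110 x 12 mm on the bench; the workpiece stands on its top, 12 mm above the bench. It carries pad and end stop. Origin on the bench under the middle of the step's edge; x points along the plate from the standing workpiece over the step to the end stop, y to the left across it, z up. It spans x = -112 to 164, y = -55 to 55 mm.
- pad: Fixed raised grey pad of ground steel on the plate, same origin and axes as the stage: x = 0 to 138 mm, y = -45 to +45 mm, its top 22 mm above the bench. Its upright face at x = 0, 10 mm high, is the low step that catches the workpiece's foot.
- endstop: Fixed steel bracket across the pad's far end, same origin and axes as the stage: x = 138 to 158 mm, 48 mm high. On it, on three pins, the rigid anvil bar (10 x 80 x 24 mm, 24 to 48 mm above the bench) that the workpiece must meet. A screw sets the anvil anew each time: its face lies anywhere from stage x = 108 to 128 mm, which is not measured: feel or look for it.
- step_edge (a point): Middle of the step's upper edge, 22 mm above the bench (stage x = 0, y = 0). Axes as the stage. The end stop's anvil is parallel to the step.
- workpiece: Loose aluminium block, 0.5 to 0.72 kg, 50 (x) x 45 (y) x 100 mm (z), standing on end on the plate before the step. Origin: centre of its underside (foot). z runs from the foot to the other end; x points to the plain side, towards the step. The -x side is grooved: two grooves 5 mm deep right across it, 14 to 26 and 38 to 52 mm from the foot; flat from 52 mm up.
- toe (a point): On the workpiece: middle of the foot's lower edge on the plain side (25, 0, 0 mm in its frame), the edge the step catches; at the start 18 to 42 mm from the step, turned up to 9 degrees. The block is smooth and oily (friction 0.16): pushed freely it slides; against the step, 80 mm above the foot, about 2 N tip it, and it overbalances at 27 degrees.
- nose (a point): On the workpiece: centre of the end opposite the foot (z = 100 mm in its frame), which comes to the end stop's anvil. Once tipped, the block lies on the pad with its top 50 mm above it, its foot end about 0 to 15 mm before the step's edge and the nose some 10 to 40 mm short of the anvil. The arm may give under load, so watch the force.
- ring_gauge: Bystander: loose steel ring, 60 mm across, 22 mm high, lying on the bench. Origin at the centre of its underside.
- mouse: Bystander: loose black computer mouse, 100 x 60 x 32 mm, long along its x. Origin at the centre of its underside.
- gauge_case: Bystander: loose wooden case 50 x 90 x 25 mm, long along its y. Origin at the centre of its underside.
Not all that is in view belongs to the job. What is meant by the workpiece is not brown or yellow, and is the smaller of those in its own colour.

How it is judged:
By the outcome, as a careful person would: the job done as asked, in the order asked, and still so for the second after the job is handed in, with the robot touching nothing.
It also fails if it takes over 70 s, if anything falls off the work surface, if the arm or the gripper's body presses on something with over 40 N, if the wrist force passes 120 N, or if a joint passes its speed limit or range.

## Working session

There is one attempt and no reset: what is moved stays moved. The work goes in short steps, Python scripts to look and compute and a shell command to move; the robot and the scene stay as the last step left them, time stands still between calls to the robot, and variables do not carry over. Pictures are saved under pics/ and viewed, and the job is handed in when it is done.

```bash
mkdir -p pics; ls; cat > h.py <<'E'
import numpy as np,cv2
from rig import *
def save(n,im): cv2.imwrite('pics/'+n,cv2.cvtColor(im,cv2.COLOR_RGB2BGR))
def ray(cal,u,v):
    K=np.array(cal['intrinsics'],float);d=np.array(cal['dist'],float)
    p=cv2.undistortPoints(np.array([[[u,v]]],float),K,d)[0,0]
    T=np.array(cal['world_from_camera'],float)
    dr=T[:3,:3]@np.array([p[0],-p[1],-1.]); return T[:3,3],dr
def onz(cal,u,v,z):
    o,d=ray(cal,u,v); return o+d*(z-o[2])/d[2]
def proj(cal,P):
    K=np.array(cal['intrinsics'],float);d=np.array(cal['dist'],float)
    T=np.linalg.inv(np.array(cal['world_from_camera'],float))
    q=(T[:3,:3]@np.atleast_2d(P).T).T+T[:3,3]; q=q*[1,-1,-1]
    return cv2.projectPoints(q.reshape(-1,1,3),np.zeros(3),np.zeros(3),K,d)[0][:,0]
E
python3 - <<'E'
from h import *
import pickle
s=sense();print(s,grasp_offset)
D={}
for n in('scene','top'):
    c=calibration(n);im,d=capture(n);D[n]=(c,im,d);save(n+'0.png',im);print(n,np.round(c['world_from_camera'],3).tolist(),c['intrinsics'],c['dist'])
pickle.dump(D,open('d0.pkl','wb'))
E
```

```text
pics
{'time_s': 0.0, 'joints': array([ 1.02158848e+00,  3.13466675e-01,  1.49843139e+00, -1.13270194e-06,
        1.33094618e+00, -2.23389105e-01]), 'dq': array([ 0.00032477, -0.00206701, -0.00027876, -0.00031595,  0.00070842,
        0.00017916]), 'tau': array([-1.11328345e-04, -4.12272298e+01, -2.59736717e+01, -2.35697016e-04,
        4.26205239e-03,  1.40092234e-05]), 'eef_pos': array([167.92175824, 497.16625796, 230.72867012]), 'ee_rot': array([ 0.57406692, -0.41245723,  0.57488207,  0.41211261]), 'force': array([-0.06702896,  0.02110626, -0.08985047]), 'wrist_torque': array([ 0.06231479, -0.06449066, -0.02670775]), 'grip_width': 1.0000969098779668} 18.700000000000003
scene [[0.296, -0.789, 0.538, 1067.958], [0.955, 0.241, -0.173, -102.522], [0.007, 0.565, 0.825, 853.637], [0.0, 0.0, 0.0, 1.0]] [[372.34308874   0.         257.99912407]
 [  0.         372.34308874 195.1209277 ]
 [  0.           0.           1.        ]] [-0.08843351  0.          0.          0.          0.        ]
top [[0.012, 0.996, -0.087, 495.747], [-1.0, 0.01, -0.017, 16.835], [-0.016, 0.087, 0.996, 1007.039], [0.0, 0.0, 0.0, 1.0]] [[412.12001066   0.         253.4741992 ]
 [  0.         412.12001066 190.94821584]
 [  0.           0.           1.        ]] [-0.14132239  0.          0.          0.          0.        ]
```

View pics/scene0.png

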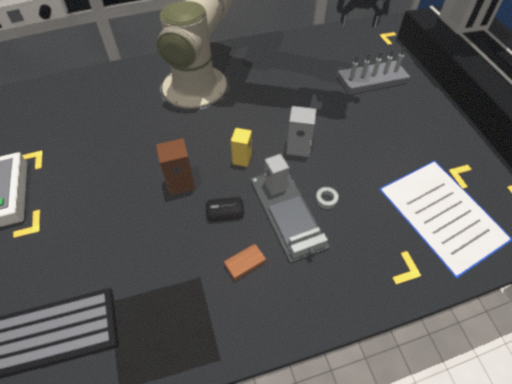

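View pics/top0.png

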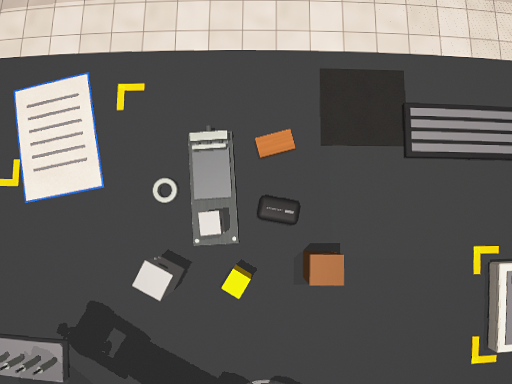

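Candidates: a grey block on the stage, at scene (277,175) and top (209,222). A larger grey block off the stage, at scene (302,130) and top (154,280). Also a yellow and a brown block. The grey one on the plate fits: it is the smaller grey and stands before the step. I'll confirm with a crop.

```bash
python3 - <<'E'
from h import *
import pickle
D=pickle.load(open('d0.pkl','rb'))
a=cv2.resize(D['top'][1][120:255,130:250],None,fx=4,fy=4,interpolation=cv2.INTER_CUBIC)
b=cv2.resize(D['scene'][1][135:270,235:345],None,fx=3,fy=4,interpolation=cv2.INTER_CUBIC)[:540]
b=cv2.resize(D['scene'][1][135:260,250:330],None,fx=3.8,fy=4.32,interpolation=cv2.INTER_CUBIC)
save('crop.png',np.hstack([a,cv2.resize(b,(310,540))]))
E
```

```text
(no output)
```

View pics/crop.png

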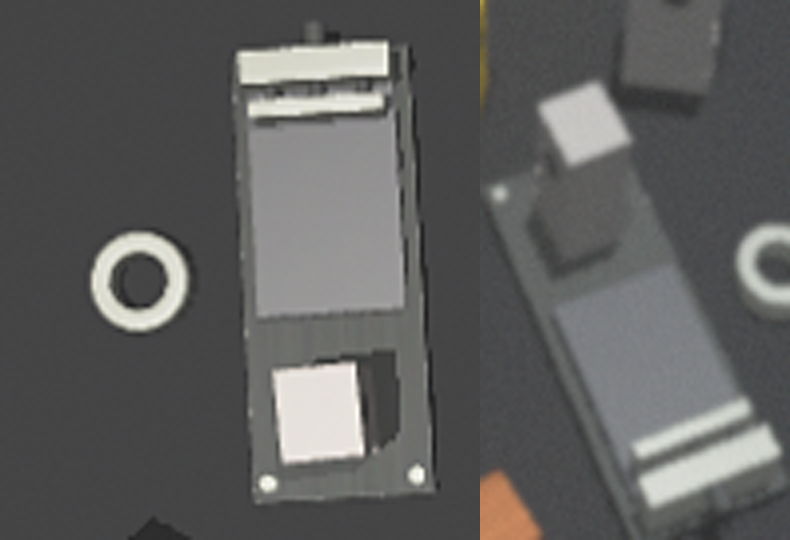

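The crop shows the small grey block on the plate (crop centre ~(320,412)), the pad edge at crop row ~312 and the anvil bar at row ~103. Now to measure.

```bash
python3 - <<'E'
from h import *
import pickle
D=pickle.load(open('d0.pkl','rb'))
c,im,d=D['top']
x0,y0=130,120;sub=im[y0:255,x0:250].astype(int)
print('pad',sub[50,80],'plate',sub[85,75],'bench',sub[20,20],'wp',sub[103,80],'bar',sub[25,80])
F=4
big=cv2.resize(im[y0:255,x0:250],None,fx=F,fy=F,interpolation=cv2.INTER_CUBIC)
g=cv2.cvtColor(big,cv2.COLOR_RGB2GRAY)
def quad(m,z,name):
    cs,_=cv2.findContours(m.astype(np.uint8),cv2.RETR_EXTERNAL,cv2.CHAIN_APPROX_NONE)
    for k in sorted(cs,key=cv2.contourArea)[::-1][:3]:
        if cv2.contourArea(k)<300: continue
        # map contour to world, then rect
        P=np.array([onz(c,x0+(q[0]+.5)/F-.5,y0+(q[1]+.5)/F-.5,z)[:2] for q in k[:,0]],np.float32)
        r=cv2.minAreaRect(P);print(name,np.round(r[0],1),np.round(r[1],1),round(r[2],2),np.round(cv2.boxPoints(r),1).tolist())
quad(g>190,112,'bright@112')
quad(g>190,48,'bright@48')
b=cv2.GaussianBlur(big,(5,5),0)
g2=cv2.cvtColor(b,cv2.COLOR_RGB2GRAY)
quad((g2>112)&(g2<170),22,'pad')
# depth
for (u,v) in((209,222),(212,175),(209,145),(209,135),(209,205),(230,235)):
    print(u,v,d[v,u],im[v,u])
# world map from depth
T=np.array(c['world_from_camera']);
K=np.array(c['intrinsics'],float)
vv,uu=np.mgrid[120:255,130:250]
p=cv2.undistortPoints(np.stack([uu,vv],-1).reshape(-1,1,2).astype(float),K,np.array(c['dist']))[:,0]
z=d[120:255,130:250].reshape(-1,1)
Q=(T[:3,:3]@(np.c_[p[:,0:1]*z,-p[:,1:2]*z,-z]).T).T+T[:3,3]
np.save('Q.npy',Q)
for lo,hi,n in((-6,6,'bench'),(7,16,'plate'),(17,28,'pad'),(42,54,'bar'),(100,122,'wp')):
    m=(Q[:,2]>lo)&(Q[:,2]<hi)&(z[:,0]>0)
    if m.sum()<10: print(n,m.sum());continue
    r=cv2.minAreaRect(Q[m][:,:2].astype(np.float32));print(n,m.sum(),np.median(Q[m],0).round(1),np.round(r[0],1),np.round(r[1],1),round(r[2],2))
E
```

```text
pad [147 145 146] plate [107 108 104] bench [67 67 69] wp [230 225 220] bar [224 224 214]
bright@112 [503.3 128. ] [50.1 44.4] 6.71 [[475.79998779296875, 147.10000610351562], [481.0, 103.0], [530.7000122070312, 108.9000015258789], [525.5999755859375, 153.0]]
bright@112 [573.8 229.2] [51.6 51. ] 1.62 [[547.2999877929688, 253.89999389648438], [548.7000122070312, 202.89999389648438], [600.2999877929688, 204.39999389648438], [598.9000244140625, 255.39999389648438]]
bright@112 [696.6 134.9] [18.2 82.7] 4.13 [[684.5999755859375, 175.5], [690.5, 93.0], [708.7000122070312, 94.30000305175781], [702.7000122070312, 176.8000030517578]]
bright@48 [503.8 135.9] [53.6 47.6] 6.71 [[474.3999938964844, 156.5], [480.0, 109.19999694824219], [533.2000122070312, 115.4000015258789], [527.7000122070312, 162.6999969482422]]
bright@48 [579.4 244.3] [55.3 54.7] 1.63 [[551.0, 270.8999938964844], [552.5, 216.1999969482422], [607.7999877929688, 217.8000030517578], [606.2000122070312, 272.3999938964844]]
bright@48 [711.  143.4] [19.5 88.6] 4.13 [[698.0999755859375, 186.89999389648438], [704.5, 98.5], [723.90002441
[... 413 characters left out ...]
ad [581.9 250.2] [60.5 60.1] 46.34 [[539.2999877929688, 249.10000610351562], [582.7999877929688, 207.60000610351562], [624.5, 251.39999389648438], [581.0999755859375, 292.79998779296875]]
209 222 893.24475 [230 225 220]
212 175 994.6402 [148 148 149]
209 145 972.295 [224 224 214]
209 135 976.6214 [215 216 202]
209 205 1000.56085 [109 111 107]
230 235 991.733 [113 113 112]
bench 10679 [ 5.938e+02  2.394e+02 -3.000e-01] [595.9 196.6] [339.2 304.4] 1.16
plate 2039 [537.9 117.4  11.7] [586.7 173.7] [274.4 189.5] 4.42
pad 2178 [614.6 143.6  21.8] [579.1 182.6] [238.8 192.5] 3.67
bar 513 [704.8 142.7  47.5] [612.1 114.5] [254.3  89.4] 16.64
wp 491 [504.6 128.  111.6] [503.9 128.1] [50.  45.7] 7.04
```

```bash
cat >> h.py <<'E'
from scipy.spatial.transform import Rotation as Ro
def R_():
    s=sense();q=s['ee_rot'];return s,Ro.from_quat([q[1],q[2],q[3],q[0]])
YAW=np.deg2rad(4.1);O=np.array([563,133.1,0.])
SR=Ro.from_euler('z',YAW).as_matrix()
def to_stage(P): return (np.asarray(P)-O)@SR
def to_world(P): return SR@np.asarray(P,float)+O
def plan(target_world,Rt=None):
    s,R=R_();d=R.inv().apply(np.array(target_world)-s['eef_pos'])
    rv=(R.inv()*Rt).as_rotvec() if Rt is not None else np.zeros(3)
    print('pos',s['eef_pos'].round(1),'lin units',(d/300).round(4),'rot units',(rv/.5).round(4),'mm',d.round(1))
def st():
    s,R=R_();print('t',round(s['time_s'],2),'stage',to_stage(s['eef_pos']).round(1),'Fstage',(s['force']@SR).round(2),'axes',R.as_matrix().round(3).tolist(),'gw',round(s['grip_width'],3))
E
python3 - <<'E'
from h import *
import pickle
D=pickle.load(open('d0.pkl','rb'))
c,im,d=D['top']
st()
T=np.array(c['world_from_camera']);K=np.array(c['intrinsics'],float)
vv,uu=np.mgrid[0:384,0:512]
p=cv2.undistortPoints(np.stack([uu,vv],-1).reshape(-1,1,2).astype(float),K,np.array(c['dist']))[:,0]
z=d.reshape(-1,1)
Q=((T[:3,:3]@(np.c_[p[:,0:1]*z,-p[:,1:2]*z,-z]).T).T+T[:3,3]).reshape(384,512,3)
for n,(u,v) in dict(grey=(154,280),yel=(236,288),brown=(325,272),ring=(157,190),mouse=(278,209),case=(275,143)).items():
    zc=Q[v,u,2]; m=(abs(Q[...,2]-zc)<5)&(abs(uu-u)<30)&(abs(vv-v)<30)
    q=Q[m];print(n,Q[v,u].round(0),q.min(0).round(0),q.max(0).round(0))
W=to_stage(Q.reshape(-1,3))
m=(abs(W[:,1])<45)&(W[:,0]>95)&(W[:,0]<170)&(W[:,2]>30)
x=np.sort(W[m][:,0]);print(np.histogram(x,bins=np.arange(95,171,3)))
m=(W[:,2]>8)&(W[:,2]<16)&(abs(W[:,1])<70)&(W[:,0]>-130)&(W[:,0]<180)
q=W[m];print('plate',np.percentile(q,[.5,99.5],axis=0).round(1))
print('tool-target stage-> world', to_world([-112,-0.8,100]))
Rt=Ro.from_matrix(SR@np.array([[0,-1,0],[0,0,1],[-1,0,0]],float)) # cols x=down,y=-xs? 
print(Rt.as_matrix().round(2), np.linalg.det(Rt.as_matrix()))
plan(to_world([-112,-0.8,230]),Rt)
Rt2=Ro.from_matrix(SR@np.array([[0,1,0],[0,0,-1],[-1,0,0]],float));plan(to_world([-112,-0.8,230]),Rt2)
E
```

```text
t 0.1 stage [-368.1  391.4  230.8] Fstage [-0.82  0.07  0.99] axes [[-0.001, -0.947, 0.32], [-0.001, 0.32, 0.947], [-1.0, 0.0, -0.001]] gw 1.003
grey [380. 241. 137.] [339. 202. 132.] [422. 287. 141.]
yel [361.  68.  99.] [342.  38.  95.] [405. 101. 104.]
brown [ 403. -119.  142.] [ 376. -158.  137.] [440. -86. 146.]
ring [581. 268.  23.] [555. 222.  19.] [609. 279.  27.]
mouse [538. -25.  35.] [510. -70.  30.] [569.  23.  37.]
case [698. -17.  24.] [666. -65.  20.] [733.  32.  29.]
(array([ 0,  0,  0,  0,  0,  0,  0, 67, 45, 44, 33,  9, 10, 13, 84, 47, 41,
       52, 43, 50, 42,  8,  7,  6,  9]), array([ 95,  98, 101, 104, 107, 110, 113, 116, 119, 122, 125, 128, 131,
       134, 137, 140, 143, 146, 149, 152, 155, 158, 161, 164, 167, 170]))
plate [[-109.8  -55.9    8.2]
 [ 158.8   54.6   15.8]]
tool-target stage-> world [451.34383027 124.29433361 100.        ]
[[ 0.   -1.   -0.07]
 [ 0.   -0.07  1.  ]
 [-1.    0.    0.  ]] 1.0000000000000007
pos [167.9 497.2 230.8] lin units [ 0.0033 -1.2929 -0.8752] rot units [-0.7946 -0.0022 -0.001 ] mm [   1.  -387.9 -262.6]
pos [167.9 497.2 230.8] lin units [ 0.0033 -1.2929 -0.8752] rot units [ 5.4886e+00 -1.3000e-03  3.0000e-03] mm [   1.  -387.9 -262.6]
```

```bash
python3 -m jog '[{"linear":[0,-0.06,-0.04],"rotation":[-0.05,0,0],"grip":10},{"linear":[0,-0.16,-0.11],"rotation":[-0.2,0,0],"grip":10},{"linear":[0,-0.28,-0.19],"rotation":[-0.4,0,0],"grip":10},{"linear":[0,-0.4,-0.27],"rotation":[-0.55,0,0],"grip":10},{"linear":[0,-0.5,-0.34],"rotation":[-0.7,0,0],"grip":10},{"linear":[0,-0.6,-0.41],"rotation":[-0.79,0,0],"grip":10},{"linear":[0,-0.7,-0.48],"rotation":[-0.79,0,0],"grip":10},{"linear":[0,-0.8,-0.54],"rotation":[-0.79,0,0],"grip":10}]' 20; python3 - <<'E'
from h import *
st()
Rt=Ro.from_matrix(SR@np.array([[0,-1,0],[0,0,1],[-1,0,0]],float))
plan(to_world([-118,-0.8,200]),Rt)
E
```

```text
time_s: 0.77
eef_pos: [344.0, 265.0, 230.9]
ee_rot: [-0.482, 0.517, -0.483, -0.517]
force: [0.5, 0.8, 0.4]
grip_width: 0.116
t 0.77 stage [-209.   147.3  230.9] Fstage [0.54 0.75 0.37] axes [[-0.001, -0.998, -0.069], [-0.001, -0.069, 0.998], [-1.0, 0.001, -0.001]] gw 0.116
pos [344.  265.  230.9] lin units [ 0.1032 -0.3047 -0.4927] rot units [-0.0047 -0.0021 -0.0018] mm [  30.9  -91.4 -147.8]
```

```bash
python3 -m jog '[{"linear":[0,-0.03,-0.06],"rotation":[0,0,0],"grip":10},{"linear":[0,-0.08,-0.14],"rotation":[0,0,0],"grip":10},{"linear":[0,-0.14,-0.24],"rotation":[0,0,0],"grip":10},{"linear":[0.02,-0.2,-0.34],"rotation":[0,0,0],"grip":10},{"linear":[0.05,-0.26,-0.43],"rotation":[0,0,0],"grip":10},{"linear":[0.1,-0.29,-0.475],"rotation":[0,0,0],"grip":10},{"linear":[0.18,-0.305,-0.493],"rotation":[-0.005,-0.002,-0.002],"grip":10},{"linear":[0.27,-0.305,-0.493],"rotation":[-0.005,-0.002,-0.002],"grip":10},{"linear":[0.35,-0.305,-0.493],"rotation":[-0.005,-0.002,-0.002],"grip":10},{"linear":[0.42,-0.305,-0.493],"rotation":[-0.005,-0.002,-0.002],"grip":10},{"linear":[0.447,-0.305,-0.493],"rotation":[-0.005,-0.002,-0.002],"grip":10},{"linear":[0.447,-0.305,-0.493],"rotation":[-0.005,-0.002,-0.002],"grip":10},{"linear":[0.447,-0.305,-0.493],"rotation":[-0.005,-0.002,-0.002],"grip":10}]'; python3 - <<'E'
from h import *
st()
for n in('top','wrist','scene'):
    c=calibration(n);im,d=capture(n)
    if n=='top': a=cv2.resize(im[120:270,150:260],(400,540),interpolation=cv2.INTER_CUBIC)
    elif n=='scene': b=cv2.resize(im[110:260,220:330],(396,540),interpolation=cv2.INTER_CUBIC)
    else: save('w1.png',im)
save('c1.png',np.hstack([a,b]))
st()
E
```

```text
time_s: 1.85
eef_pos: [445.6, 123.7, 97.4]
ee_rot: [-0.482, 0.518, -0.482, -0.518]
force: [1.1, 0.1, 0.9]
grip_width: 0.117
t 1.85 stage [-117.7   -1.    97.4] Fstage [ 1.08 -0.02  0.92] axes [[0.0, -0.997, -0.072], [-0.0, -0.072, 0.997], [-1.0, -0.0, -0.0]] gw 0.117
t 2.0 stage [-117.4   -1.    98. ] Fstage [-0.68  0.89  0.01] axes [[0.002, -0.997, -0.072], [-0.0, -0.072, 0.997], [-1.0, -0.002, -0.0]] gw 0.114
```

View pics/c1.png

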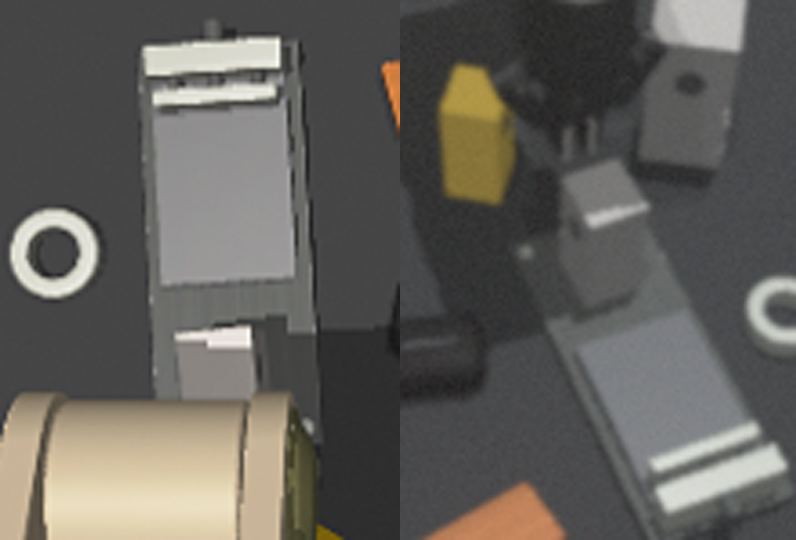

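View pics/w1.png

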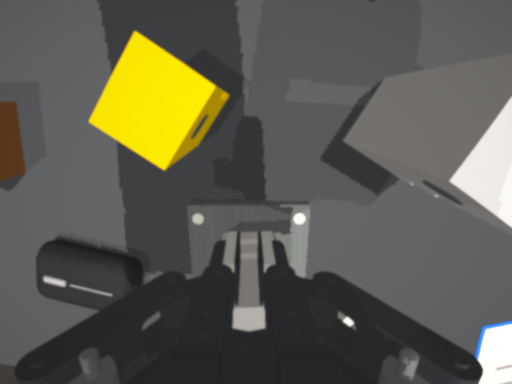

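```bash
python3 -m jog '[{"linear":[0,-0.005,0],"rotation":[0,0,0],"grip":10},{"linear":[0,-0.01,0],"rotation":[0,0,0],"grip":10},{"linear":[0,-0.015,0],"rotation":[0,0,0],"grip":10},{"linear":[0,-0.02,0],"rotation":[0,0,0],"grip":10},{"linear":[0,-0.025,0],"rotation":[0,0,0],"grip":10},{"linear":[0,-0.03,0],"rotation":[0,0,0],"grip":10},{"linear":[0,-0.035,0],"rotation":[0,0,0],"grip":10},{"linear":[0,-0.04,0],"rotation":[0,0,0],"grip":10},{"linear":[0,-0.044,0],"rotation":[0,0,0],"grip":10},{"linear":[0,-0.047,0],"rotation":[0,0,0],"grip":10},{"linear":[0,-0.05,0],"rotation":[0,0,0],"grip":10},{"linear":[0,-0.053,0],"rotation":[0,0,0],"grip":10},{"linear":[0,-0.056,0],"rotation":[0,0,0],"grip":10},{"linear":[0,-0.059,0],"rotation":[0,0,0],"grip":10},{"linear":[0,-0.062,0],"rotation":[0,0,0],"grip":10},{"linear":[0,-0.065,0],"rotation":[0,0,0],"grip":10}]'; python3 - <<'E'
from h import *
st()
E
```

```text
time_s: 3.33
eef_pos: [465.6, 125.2, 98.1]
ee_rot: [-0.482, 0.518, -0.481, -0.517]
force: [-0.3, -0.6, -0.2]
grip_width: 0.115
t 3.33 stage [-97.8  -0.9  98.1] Fstage [-0.37 -0.57 -0.21] axes [[0.002, -0.997, -0.072], [-0.0, -0.072, 0.997], [-1.0, -0.002, -0.0]] gw 0.115
```

```bash
python3 -m jog '[{"linear":[0,-0.0035,0],"rotation":[0,0,0],"grip":10},{"linear":[0,-0.007,0],"rotation":[0,0,0],"grip":10},{"linear":[0,-0.0105,0],"rotation":[0,0,0],"grip":10},{"linear":[0,-0.014,0],"rotation":[0,0,0],"grip":10},{"linear":[0,-0.0175,0],"rotation":[0,0,0],"grip":10},{"linear":[0,-0.021,0],"rotation":[0,0,0],"grip":10},{"linear":[0,-0.0245,0],"rotation":[0,0,0],"grip":10},{"linear":[0,-0.028,0],"rotation":[0,0,0],"grip":10},{"linear":[0,-0.0315,0],"rotation":[0,0,0],"grip":10},{"linear":[0,-0.035,0],"rotation":[0,0,0],"grip":10},{"linear":[0,-0.0385,0],"rotation":[0,0,0],"grip":10},{"linear":[0,-0.042,0],"rotation":[0,0,0],"grip":10},{"linear":[0,-0.0455,0],"rotation":[0,0,0],"grip":10},{"linear":[0,-0.049,0],"rotation":[0,0,0],"grip":10},{"linear":[0,-0.0525,0],"rotation":[0,0,0],"grip":10},{"linear":[0,-0.056,0],"rotation":[0,0,0],"grip":10},{"linear":[0,-0.0595,0],"rotation":[0,0,0],"grip":10},{"linear":[0,-0.063,0],"rotation":[0,0,0],"grip":10}]'; python3 - <<'E'
from h import *
st()
for n in('top','scene'):
    c=calibration(n);im,d=capture(n)
    if n=='top': a=cv2.resize(im[120:270,150:260],(400,540),interpolation=cv2.INTER_CUBIC)
    elif n=='scene': b=cv2.resize(im[110:260,220:330],(396,540),interpolation=cv2.INTER_CUBIC)
save('c2.png',np.hstack([a,b]))
st()
E
```

```text
time_s: 4.83
eef_pos: [484.5, 126.5, 98.1]
ee_rot: [-0.482, 0.518, -0.481, -0.517]
force: [-0.8, -0.1, -0.3]
grip_width: 0.119
t 4.83 stage [-78.8  -0.9  98.1] Fstage [-0.84 -0.05 -0.28] axes [[0.002, -0.997, -0.072], [-0.0, -0.072, 0.997], [-1.0, -0.002, -0.0]] gw 0.119
t 4.93 stage [-78.6  -1.   98.2] Fstage [0.59 0.36 0.07] axes [[0.003, -0.997, -0.072], [-0.0, -0.072, 0.997], [-1.0, -0.003, -0.0]] gw 0.117
```

View pics/c2.png

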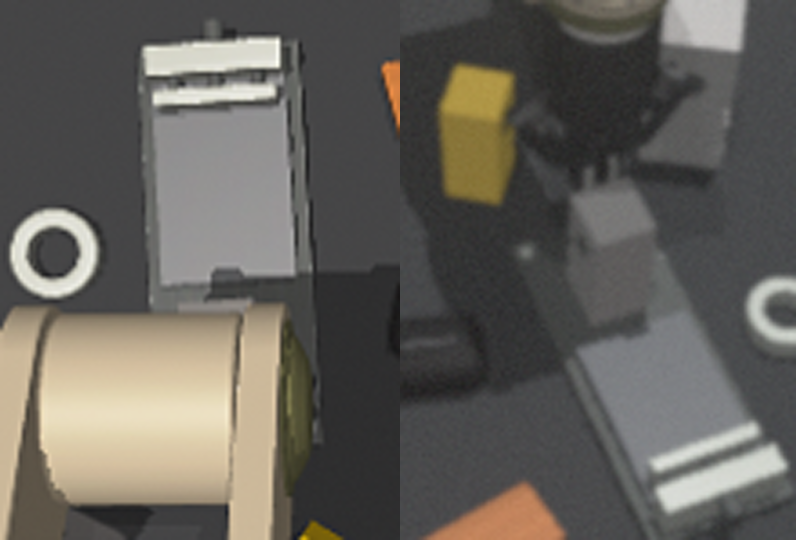

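The block has slid forward with the fingers behind it, at scene crop (600,170), and its foot is still short of the step. I'll keep going.

```bash
python3 -m jog '[{"linear":[0,-0.0035,0],"rotation":[0,0,0],"grip":10},{"linear":[0,-0.007,0],"rotation":[0,0,0],"grip":10},{"linear":[0,-0.0105,0],"rotation":[0,0,0],"grip":10},{"linear":[0,-0.014,0],"rotation":[0,0,0],"grip":10},{"linear":[0,-0.0175,0],"rotation":[0,0,0],"grip":10},{"linear":[0,-0.021,0],"rotation":[0,0,0],"grip":10},{"linear":[0,-0.0245,0],"rotation":[0,0,0],"grip":10},{"linear":[0,-0.028,0],"rotation":[0,0,0],"grip":10},{"linear":[0,-0.0315,0],"rotation":[0,0,0],"grip":10},{"linear":[0,-0.035,0],"rotation":[0,0,0],"grip":10},{"linear":[0,-0.0385,0],"rotation":[0,0,0],"grip":10},{"linear":[0,-0.042,0],"rotation":[0,0,0],"grip":10},{"linear":[0,-0.0455,0],"rotation":[0,0,0],"grip":10},{"linear":[0,-0.049,0],"rotation":[0,0,0],"grip":10}]'; python3 - <<'E'
from h import *
st()
for n in('top','scene'):
    c=calibration(n);im,d=capture(n)
    if n=='top': a=cv2.resize(im[120:270,150:260],(400,540),interpolation=cv2.INTER_CUBIC)
    elif n=='scene': b=cv2.resize(im[110:260,220:330],(396,540),interpolation=cv2.INTER_CUBIC)
save('c3.png',np.hstack([a,b]))
st()
E
```

```text
time_s: 6.1
eef_pos: [499.5, 127.6, 98.2]
ee_rot: [-0.482, 0.518, -0.481, -0.517]
force: [-0.7, -0.1, 0.3]
grip_width: 0.115
t 6.1 stage [-63.8  -1.   98.2] Fstage [-0.69 -0.06  0.29] axes [[0.003, -0.997, -0.072], [-0.0, -0.072, 0.997], [-1.0, -0.003, -0.0]] gw 0.115
t 6.2 stage [-63.7  -1.   98.2] Fstage [ 0.13  0.28 -0.02] axes [[0.003, -0.997, -0.072], [0.0, -0.072, 0.997], [-1.0, -0.003, -0.0]] gw 0.117
```

View pics/c3.png

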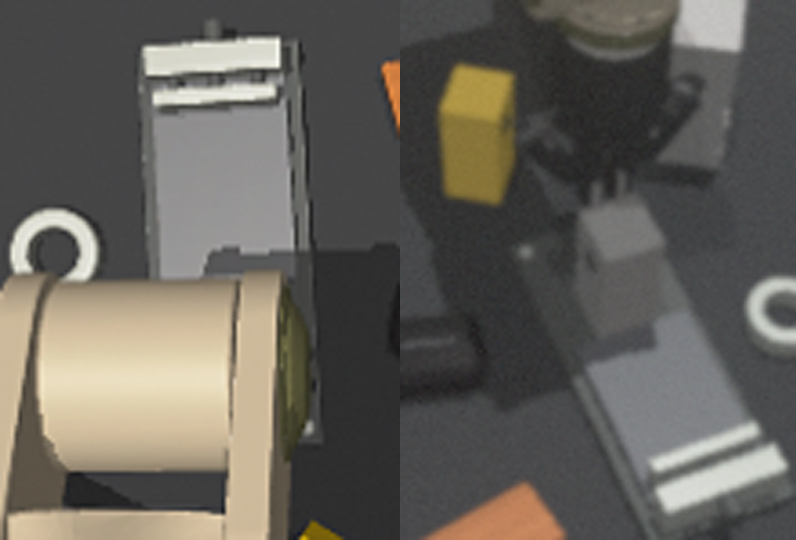

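```bash
python3 -m jog '[{"linear":[0,-0.003,0],"rotation":[0,0,0],"grip":10},{"linear":[0,-0.006,0],"rotation":[0,0,0],"grip":10},{"linear":[0,-0.009,0],"rotation":[0,0,0],"grip":10},{"linear":[0,-0.012,0],"rotation":[0,0,0],"grip":10},{"linear":[-0.001,-0.015,0],"rotation":[0,0,0],"grip":10},{"linear":[-0.001,-0.018,0],"rotation":[0,0,0],"grip":10},{"linear":[-0.002,-0.021,0],"rotation":[0,0,0],"grip":10},{"linear":[-0.002,-0.024,0],"rotation":[0,0,0],"grip":10},{"linear":[-0.003,-0.027,0],"rotation":[0,0,0],"grip":10},{"linear":[-0.003,-0.03,0],"rotation":[0,0,0],"grip":10},{"linear":[-0.004,-0.033,0],"rotation":[0,0,0],"grip":10},{"linear":[-0.004,-0.036,0],"rotation":[0,0,0],"grip":10}]'; python3 - <<'E'
from h import *
st()
for n in('top','scene'):
    c=calibration(n);im,d=capture(n)
    if n=='top': a=cv2.resize(im[120:270,150:260],(400,540),interpolation=cv2.INTER_CUBIC)
    elif n=='scene': b=cv2.resize(im[110:260,220:330],(396,540),interpolation=cv2.INTER_CUBIC)
save('c4.png',np.hstack([a,b]))
st()
E
```

```text
time_s: 7.2
eef_pos: [510.5, 128.4, 99.6]
ee_rot: [-0.483, 0.519, -0.481, -0.517]
force: [-1.3, 0.5, 0.6]
grip_width: 0.12
t 7.2 stage [-52.7  -1.   99.6] Fstage [-1.26  0.56  0.62] axes [[0.003, -0.997, -0.072], [0.0, -0.072, 0.997], [-1.0, -0.003, -0.0]] gw 0.12
t 7.3 stage [-52.7  -1.   99.5] Fstage [-2.33  0.78  0.28] axes [[0.003, -0.997, -0.072], [0.0, -0.072, 0.997], [-1.0, -0.003, -0.0]] gw 0.117
```

View pics/c4.png

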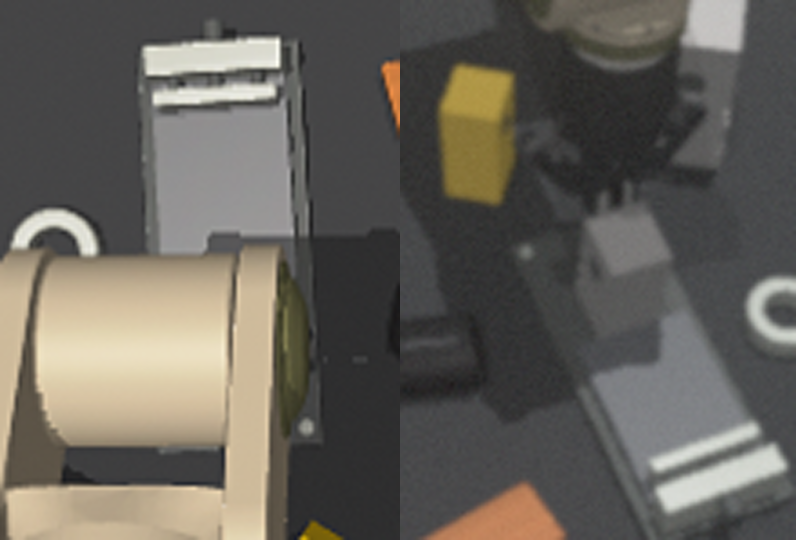

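The force is about -2 N and the block is starting to lean over the step. I'll continue at about 9 mm/s.

```bash
python3 -m jog '[{"linear":[0,-0.003,0],"rotation":[0,0,0],"grip":10},{"linear":[-0.001,-0.0055,0],"rotation":[0,0,0],"grip":10},{"linear":[-0.002,-0.008,0],"rotation":[0,0,0],"grip":10},{"linear":[-0.002,-0.0105,0],"rotation":[0,0,0],"grip":10},{"linear":[-0.003,-0.013,0],"rotation":[0,0,0],"grip":10},{"linear":[-0.003,-0.0155,0],"rotation":[0,0,0],"grip":10},{"linear":[-0.004,-0.018,0],"rotation":[0,0,0],"grip":10},{"linear":[-0.004,-0.0205,0],"rotation":[0,0,0],"grip":10},{"linear":[-0.005,-0.023,0],"rotation":[0,0,0],"grip":10},{"linear":[-0.005,-0.0255,0],"rotation":[0,0,0],"grip":10},{"linear":[-0.006,-0.028,0],"rotation":[0,0,0],"grip":10},{"linear":[-0.006,-0.0305,0],"rotation":[0,0,0],"grip":10},{"linear":[-0.007,-0.033,0],"rotation":[0,0,0],"grip":10},{"linear":[-0.007,-0.0355,0],"rotation":[0,0,0],"grip":10},{"linear":[-0.008,-0.038,0],"rotation":[0,0,0],"grip":10},{"linear":[-0.008,-0.0405,0],"rotation":[0,0,0],"grip":10},{"linear":[-0.009,-0.043,0],"rotation":[0,0,0],"grip":10},{"linear":[-0.009,-0.0455,0],"rotation":[0,0,0],"grip":10},{"linear":[-0.01,-0.048,0],"rotation":[0,0,0],"grip":10},{"linear":[-0.01,-0.0505,0],"rotation":[0,0,0],"grip":10}]'; python3 - <<'E'
from h import *
st()
for n in('scene',):
    c=calibration(n);im,d=capture(n)
    b=cv2.resize(im[110:260,220:330],(396,540),interpolation=cv2.INTER_CUBIC)
save('c5.png',b)
st()
E
```

```text
time_s: 8.97
eef_pos: [525.7, 129.4, 102.6]
ee_rot: [-0.483, 0.519, -0.481, -0.517]
force: [-1.6, 0.1, 0.3]
grip_width: 0.116
t 8.97 stage [-37.4  -1.  102.6] Fstage [-1.55  0.23  0.32] axes [[0.004, -0.997, -0.072], [0.0, -0.072, 0.997], [-1.0, -0.004, -0.0]] gw 0.116
t 9.02 stage [-37.3  -1.  102.6] Fstage [-0.35 -0.54  0.85] axes [[0.004, -0.997, -0.072], [0.0, -0.072, 0.997], [-1.0, -0.004, -0.0]] gw 0.116
```

View pics/c5.png

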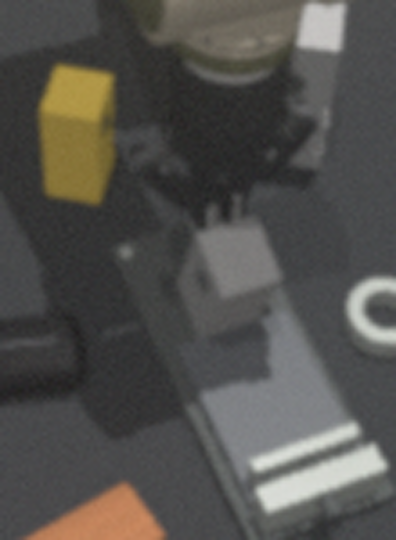

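```bash
python3 -m jog '[{"linear":[0,-0.003,0],"rotation":[0,0,0],"grip":10},{"linear":[0,-0.005,0],"rotation":[0,0,0],"grip":10},{"linear":[-0.001,-0.007,0],"rotation":[0,0,0],"grip":10},{"linear":[-0.001,-0.009,0],"rotation":[0,0,0],"grip":10},{"linear":[-0.001,-0.011,0],"rotation":[0,0,0],"grip":10},{"linear":[-0.002,-0.013,0],"rotation":[0,0,0],"grip":10},{"linear":[-0.002,-0.015,0],"rotation":[0,0,0],"grip":10},{"linear":[-0.002,-0.017,0],"rotation":[0,0,0],"grip":10},{"linear":[-0.003,-0.019,0],"rotation":[0,0,0],"grip":10},{"linear":[-0.003,-0.021,0],"rotation":[0,0,0],"grip":10},{"linear":[-0.003,-0.023,0],"rotation":[0,0,0],"grip":10},{"linear":[-0.004,-0.025,0],"rotation":[0,0,0],"grip":10},{"linear":[-0.004,-0.027,0],"rotation":[0,0,0],"grip":10},{"linear":[-0.004,-0.029,0],"rotation":[0,0,0],"grip":10},{"linear":[-0.005,-0.031,0],"rotation":[0,0,0],"grip":10},{"linear":[-0.005,-0.033,0],"rotation":[0,0,0],"grip":10}]'; python3 - <<'E'
from h import *
st()
for n in('scene',):
    c=calibration(n);im,d=capture(n)
    b=cv2.resize(im[110:260,220:330],(396,540),interpolation=cv2.INTER_CUBIC)
save('c6.png',b)
st()
E
```

```text
time_s: 10.35
eef_pos: [535.8, 130.1, 104.2]
ee_rot: [-0.483, 0.519, -0.481, -0.517]
force: [-0.1, 0.2, 0.5]
grip_width: 0.119
t 10.35 stage [-27.3  -1.  104.2] Fstage [-0.06  0.22  0.51] axes [[0.004, -0.997, -0.072], [0.0, -0.072, 0.997], [-1.0, -0.004, -0.0]] gw 0.119
t 10.4 stage [-27.2  -1.  104.2] Fstage [-0.4   0.9   0.92] axes [[0.004, -0.997, -0.072], [0.0, -0.072, 0.997], [-1.0, -0.004, -0.0]] gw 0.119
```

View pics/c6.png

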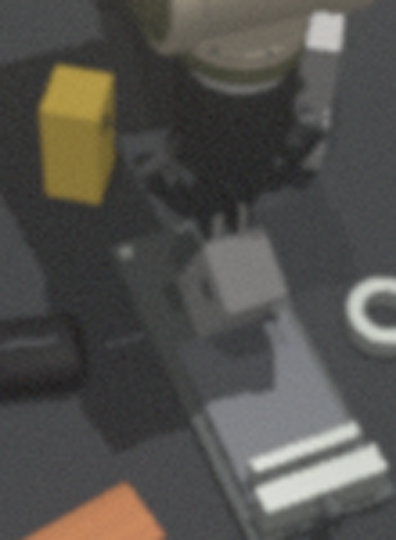

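Tilt is about 22°, close to the balance point. I'll creep on and stop when it goes.

```bash
python3 -m jog '[{"linear":[0,-0.002,0],"rotation":[0,0,0],"grip":10},{"linear":[0,-0.004,0],"rotation":[0,0,0],"grip":10},{"linear":[0,-0.006,0],"rotation":[0,0,0],"grip":10},{"linear":[0,-0.008,0],"rotation":[0,0,0],"grip":10},{"linear":[0,-0.01,0],"rotation":[0,0,0],"grip":10},{"linear":[0,-0.012,0],"rotation":[0,0,0],"grip":10},{"linear":[0,-0.014,0],"rotation":[0,0,0],"grip":10},{"linear":[0,-0.016,0],"rotation":[0,0,0],"grip":10},{"linear":[0,-0.018,0],"rotation":[0,0,0],"grip":10},{"linear":[0,-0.02,0],"rotation":[0,0,0],"grip":10},{"linear":[0,-0.022,0],"rotation":[0,0,0],"grip":10},{"linear":[0,-0.024,0],"rotation":[0,0,0],"grip":10}]'; python3 - <<'E'
from h import *
st()
for n in('scene',):
    c=calibration(n);im,d=capture(n)
    b=cv2.resize(im[110:260,220:330],(396,540),interpolation=cv2.INTER_CUBIC)
save('c7.png',b)
st()
E
```

```text
time_s: 11.4
eef_pos: [543.2, 130.6, 104.2]
ee_rot: [-0.483, 0.519, -0.481, -0.517]
force: [0.5, -0.7, 0.5]
grip_width: 0.111
t 11.4 stage [-19.9  -1.  104.2] Fstage [ 0.41 -0.75  0.47] axes [[0.004, -0.997, -0.072], [0.0, -0.072, 0.997], [-1.0, -0.004, -0.0]] gw 0.111
t 11.45 stage [-19.9  -1.  104.2] Fstage [-0.73 -0.05 -0.53] axes [[0.004, -0.997, -0.072], [0.0, -0.072, 0.997], [-1.0, -0.004, -0.0]] gw 0.117
```

View pics/c7.png

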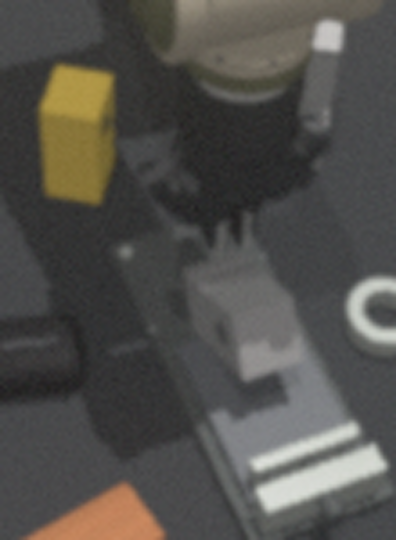

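The block is past balance, falling forward grooved side up and clear of the fingers. I'll hold, then back off behind the foot end.

```bash
python3 -m jog '[{"linear":[0,0,0],"rotation":[0,0,0],"grip":10},{"linear":[0,0,0],"rotation":[0,0,0],"grip":10},{"linear":[0,0.01,0],"rotation":[0,0,0],"grip":10},{"linear":[0,0.04,0],"rotation":[0,0,0],"grip":10},{"linear":[0,0.08,0],"rotation":[0,0,0],"grip":10},{"linear":[0,0.12,0],"rotation":[0,0,0],"grip":10},{"linear":[0,0.16,0],"rotation":[0,0,0],"grip":10},{"linear":[0,0.18,0],"rotation":[0,0,0],"grip":10},{"linear":[0,0.18,0],"rotation":[0,0,0],"grip":10},{"linear":[0,0.18,0],"rotation":[0,0,0],"grip":10}]'; python3 - <<'E'
from h import *
import pickle
st()
D={}
for n in('top','scene','wrist'):
    c=calibration(n);im,d=capture(n);D[n]=(c,im,d)
    if n=='top': a=cv2.resize(im[120:270,150:260],(400,540),interpolation=cv2.INTER_CUBIC)
    elif n=='scene': b=cv2.resize(im[110:260,220:330],(396,540),interpolation=cv2.INTER_CUBIC)
pickle.dump(D,open('d1.pkl','wb'))
save('c8.png',np.hstack([a,b]));save('w8.png',D['wrist'][1])
st()
E
```

```text
time_s: 12.28
eef_pos: [489.7, 126.8, 104.2]
ee_rot: [-0.483, 0.519, -0.481, -0.516]
force: [-0.2, 0.6, 1.1]
grip_width: 0.12
t 12.28 stage [-73.6  -1.1 104.2] Fstage [-0.11  0.64  1.08] axes [[0.005, -0.997, -0.072], [0.0, -0.072, 0.997], [-1.0, -0.005, -0.0]] gw 0.12
t 12.43 stage [-73.4  -1.1 104. ] Fstage [0.2  0.14 0.55] axes [[0.004, -0.997, -0.072], [0.0, -0.072, 0.997], [-1.0, -0.004, -0.0]] gw 0.116
```

View pics/c8.png

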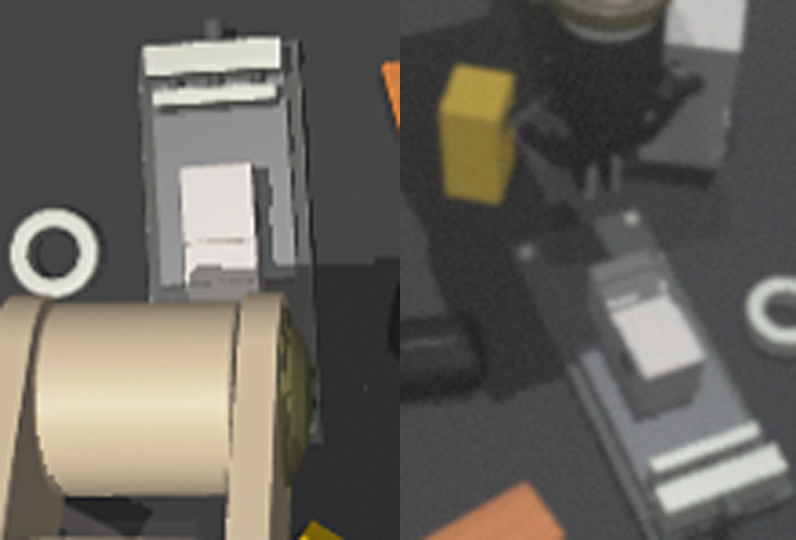

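View pics/w8.png

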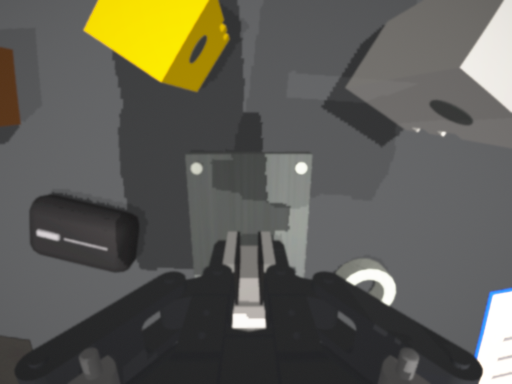

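It's lying on the pad grooved side up, with the nose edge at top crop (182–250,168), short of the bar. Measuring.

```bash
python3 - <<'E'
from h import *
import pickle
D=pickle.load(open('d1.pkl','rb'))
c,im,d=D['top']
F=4;x0,y0=150,120
big=cv2.resize(im[y0:200,x0:260],None,fx=F,fy=F,interpolation=cv2.INTER_CUBIC)
g=cv2.cvtColor(big,cv2.COLOR_RGB2GRAY)
cs,_=cv2.findContours((g>188).astype(np.uint8),cv2.RETR_EXTERNAL,cv2.CHAIN_APPROX_NONE)
for k in cs:
    if cv2.contourArea(k)<1000: continue
    for z in (72,48):
        P=to_stage(np.array([onz(c,x0+(q[0]+.5)/F-.5,y0+(q[1]+.5)/F-.5,z) for q in k[:,0]]))[:,:2].astype(np.float32)
        r=cv2.minAreaRect(P);print(z,np.round(cv2.boxPoints(r),1).tolist(),round(r[2],2))
T=np.array(c['world_from_camera']);K=np.array(c['intrinsics'],float)
vv,uu=np.mgrid[0:384,0:512]
p=cv2.undistortPoints(np.stack([uu,vv],-1).reshape(-1,1,2).astype(float),K,np.array(c['dist']))[:,0]
z=d.reshape(-1,1)
W=to_stage((T[:3,:3]@(np.c_[p[:,0:1]*z,-p[:,1:2]*z,-z]).T).T+T[:3,3])
m=(abs(W[:,2]-72)<4)&(abs(W[:,1])<45)&(W[:,0]>-20)&(W[:,0]<105)
q=W[m];print(m.sum(),np.percentile(q,[1,99],axis=0).round(1),np.median(q,0).round(1))
plan(to_world([-40,0,38]))
E
```

```text
72 [[-1.5, 78.9000015258789], [47.0, 76.0], [50.20000076293945, 129.3000030517578], [1.7000000476837158, 132.1999969482422]] 86.59
48 [[0.4000000059604645, 83.69999694824219], [50.20000076293945, 80.80000305175781], [53.400001525878906, 135.5], [3.700000047683716, 138.5]] 86.59
72 [[-1.600000023841858, 20.700000762939453], [-1.0, -24.399999618530273], [72.0999984741211, -23.399999618530273], [71.4000015258789, 21.700000762939453]] 0.83
48 [[0.30000001192092896, 24.100000381469727], [1.0, -22.200000762939453], [75.9000015258789, -21.100000381469727], [75.19999694824219, 25.100000381469727]] 0.83
72 [[113.0, 35.70000076293945], [113.19999694824219, -41.29999923706055], [123.4000015258789, -41.29999923706055], [123.19999694824219, 35.70000076293945]] 0.15
48 [[117.9000015258789, 39.5], [118.0999984741211, -39.5], [128.5, -39.5], [128.3000030517578, 39.5]] 0.15
72 [[133.1999969482422, 40.20000076293945], [133.3000030517578, -46.400001525878906], [152.8000030517578, -46.29999923706055], [152.6999969482422, 40.29999923706055]] 0.07
48 [[138.5, 44.099998474121094], [138.60000610351562, -44.70000076293945], [158.6999969482422, -44.70000076293945], [158.60000610351562, 44.20000076293945]] 0.07
551 [[ -9.8 -24.1  68.1]
 [ 71.2  20.1  75.4]] [38.3 -2.  71.7]
pos [489.9 126.8 104. ] lin units [ 0.2204 -0.1102  0.0037] rot units [0. 0. 0.] mm [ 66.1 -33.1   1.1]
```

```bash
python3 -m jog '[{"linear":[0.03,0,-0.002],"rotation":[0,0,0],"grip":10},{"linear":[0.09,0,-0.002],"rotation":[0,0,0],"grip":10},{"linear":[0.15,0,-0.002],"rotation":[0,0,0],"grip":10},{"linear":[0.2,0,-0.002],"rotation":[0,0,0],"grip":10},{"linear":[0.225,0,-0.002],"rotation":[0,0,0],"grip":10},{"linear":[0.227,-0.01,-0.002],"rotation":[0,0,0],"grip":10},{"linear":[0.227,-0.03,-0.002],"rotation":[0,0,0],"grip":10},{"linear":[0.227,-0.05,-0.002],"rotation":[0,0,0],"grip":10},{"linear":[0.227,-0.065,-0.002],"rotation":[0,0,0],"grip":10},{"linear":[0.227,-0.075,-0.002],"rotation":[0,0,0],"grip":10},{"linear":[0.227,-0.08,-0.002],"rotation":[0,0,0],"grip":10},{"linear":[0.227,-0.08,-0.002],"rotation":[0,0,0],"grip":10}]'; python3 - <<'E'
from h import *
st()
for n in('top','scene'):
    c=calibration(n);im,d=capture(n)
    if n=='top': a=cv2.resize(im[120:270,150:260],(400,540),interpolation=cv2.INTER_CUBIC)
    elif n=='scene': b=cv2.resize(im[110:260,220:330],(396,540),interpolation=cv2.INTER_CUBIC)
save('c9.png',np.hstack([a,b]))
st()
E
```

```text
time_s: 13.43
eef_pos: [514.6, 127.9, 36.2]
ee_rot: [-0.483, 0.519, -0.481, -0.516]
force: [0.3, -0.5, 0.1]
grip_width: 0.119
t 13.43 stage [-48.7  -1.7  36.2] Fstage [ 0.27 -0.56  0.11] axes [[0.005, -0.997, -0.072], [0.0, -0.072, 0.997], [-1.0, -0.005, -0.0]] gw 0.119
t 13.53 stage [-49.1  -1.7  36.1] Fstage [ 0.05 -0.55 -0.2 ] axes [[0.004, -0.997, -0.072], [0.0, -0.072, 0.997], [-1.0, -0.004, -0.0]] gw 0.118
```

View pics/c9.png

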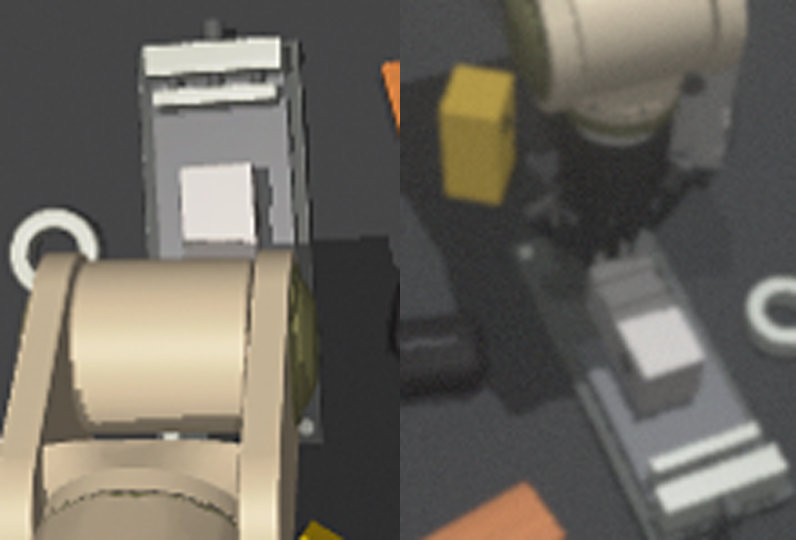

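```bash
python3 -m jog '[{"linear":[0,-0.005,0],"rotation":[0,0,0],"grip":10},{"linear":[0,-0.01,0],"rotation":[0,0,0],"grip":10},{"linear":[0,-0.015,0],"rotation":[0,0,0],"grip":10},{"linear":[0,-0.02,0],"rotation":[0,0,0],"grip":10},{"linear":[0,-0.024,0],"rotation":[0,0,0],"grip":10},{"linear":[0,-0.028,0],"rotation":[0,0,0],"grip":10},{"linear":[0,-0.032,0],"rotation":[0,0,0],"grip":10},{"linear":[0,-0.036,0],"rotation":[0,0,0],"grip":10},{"linear":[0,-0.04,0],"rotation":[0,0,0],"grip":10},{"linear":[0,-0.045,0],"rotation":[0,0,0],"grip":10},{"linear":[0,-0.05,0],"rotation":[0,0,0],"grip":10},{"linear":[0,-0.055,0],"rotation":[0,0,0],"grip":10},{"linear":[0,-0.06,0],"rotation":[0,0,0],"grip":10},{"linear":[0,-0.065,0],"rotation":[0,0,0],"grip":10},{"linear":[0,-0.07,0],"rotation":[0,0,0],"grip":10},{"linear":[0,-0.075,0],"rotation":[0,0,0],"grip":10},{"linear":[0,-0.08,0],"rotation":[0,0,0],"grip":10},{"linear":[0,-0.085,0],"rotation":[0,0,0],"grip":10},{"linear":[0,-0.09,0],"rotation":[0,0,0],"grip":10},{"linear":[0,-0.095,0],"rotation":[0,0,0],"grip":10}]'; python3 - <<'E'
from h import *
st()
E
```

```text
time_s: 15.2
eef_pos: [542.7, 129.9, 36.2]
ee_rot: [-0.483, 0.519, -0.481, -0.516]
force: [-1.4, 0.6, -0.3]
grip_width: 0.114
t 15.2 stage [-20.5  -1.7  36.2] Fstage [-1.37  0.65 -0.3 ] axes [[0.004, -0.997, -0.072], [0.0, -0.072, 0.997], [-1.0, -0.004, -0.0]] gw 0.114
```

```bash
python3 -m jog '[{"linear":[0,-0.005,0],"rotation":[0,0,0],"grip":10},{"linear":[0,-0.009,0],"rotation":[0,0,0],"grip":10},{"linear":[0,-0.013,0],"rotation":[0,0,0],"grip":10},{"linear":[0,-0.017,0],"rotation":[0,0,0],"grip":10},{"linear":[0,-0.021,0],"rotation":[0,0,0],"grip":10},{"linear":[0,-0.025,0],"rotation":[0,0,0],"grip":10},{"linear":[0,-0.029,0],"rotation":[0,0,0],"grip":10},{"linear":[0,-0.033,0],"rotation":[0,0,0],"grip":10},{"linear":[0,-0.037,0],"rotation":[0,0,0],"grip":10},{"linear":[0,-0.041,0],"rotation":[0,0,0],"grip":10},{"linear":[0,-0.045,0],"rotation":[0,0,0],"grip":10},{"linear":[0,-0.049,0],"rotation":[0,0,0],"grip":10},{"linear":[0,-0.053,0],"rotation":[0,0,0],"grip":10},{"linear":[0,-0.057,0],"rotation":[0,0,0],"grip":10}]'; cat > look.py <<'E'
from h import *
import sys
st()
c,(im,d)=calibration('top'),capture('top')
save(sys.argv[1],cv2.resize(im[125:205,165:245],(560,560),interpolation=cv2.INTER_CUBIC))
F=4;x0,y0=150,120
big=cv2.resize(im[y0:200,x0:260],None,fx=F,fy=F,interpolation=cv2.INTER_CUBIC)
g=cv2.cvtColor(big,cv2.COLOR_RGB2GRAY)
cs,_=cv2.findContours((g>188).astype(np.uint8),cv2.RETR_EXTERNAL,cv2.CHAIN_APPROX_NONE)
for k in cs:
    if cv2.contourArea(k)<1000: continue
    for z in (72,48):
        P=to_stage(np.array([onz(c,x0+(q[0]+.5)/F-.5,y0+(q[1]+.5)/F-.5,z) for q in k[:,0]]))[:,:2].astype(np.float32)
        r=cv2.minAreaRect(P);b=cv2.boxPoints(r);print(z,'xmin',b.min(0).round(1),'xmax',b.max(0).round(1),'ang',round(r[2],2))
st()
E
python3 look.py e1.png
```

```text
time_s: 16.37
eef_pos: [559.9, 131.2, 36.3]
ee_rot: [-0.483, 0.519, -0.481, -0.516]
force: [-2.1, -0.0, -0.4]
grip_width: 0.12
t 16.37 stage [-3.3 -1.7 36.3] Fstage [-2.14  0.12 -0.41] axes [[0.004, -0.997, -0.072], [0.0, -0.072, 0.997], [-1.0, -0.004, -0.0]] gw 0.12
72 xmin [ -7.2 -19.2] xmax [57.9 96.6] ang 86.57
48 xmin [ -5.4 -16.9] xmax [ 61.3 101.9] ang 86.57
72 xmin [ 72.  -23.9] xmax [107.7  20.4] ang 0.08
48 xmin [ 75.7 -21.7] xmax [112.4  23.8] ang 0.08
72 xmin [113.1 -41.3] xmax [123.4  35.7] ang 0.08
48 xmin [117.9 -39.5] xmax [128.5  39.5] ang 0.08
72 xmin [133.2 -46.4] xmax [152.8  40.3] ang 0.07
48 xmin [138.5 -44.7] xmax [158.7  44.2] ang 0.07
t 16.42 stage [-3.  -1.7 36.3] Fstage [-0.31 -0.52  0.1 ] axes [[0.005, -0.997, -0.072], [0.0, -0.072, 0.997], [-1.0, -0.005, -0.0]] gw 0.118
```

View pics/e1.png

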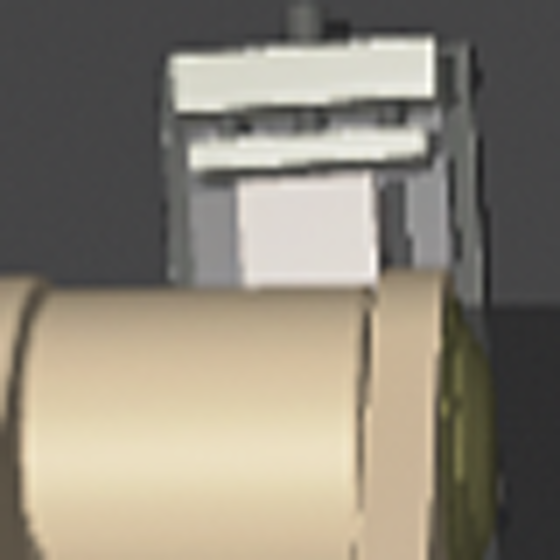

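```bash
python3 -m jog '[{"linear":[0,-0.003,0],"rotation":[0,0,0],"grip":10},{"linear":[0,-0.006,0],"rotation":[0,0,0],"grip":10},{"linear":[0,-0.009,0],"rotation":[0,0,0],"grip":10},{"linear":[0,-0.012,0],"rotation":[0,0,0],"grip":10},{"linear":[0,-0.015,0],"rotation":[0,0,0],"grip":10},{"linear":[0,-0.018,0],"rotation":[0,0,0],"grip":10},{"linear":[0,-0.02,0],"rotation":[0,0,0],"grip":10},{"linear":[0,-0.022,0],"rotation":[0,0,0],"grip":10},{"linear":[0,-0.024,0],"rotation":[0,0,0],"grip":10}]';python3 -c "
from h import *
st()"
```

```text
time_s: 17.17
eef_pos: [567.3, 131.7, 36.3]
ee_rot: [-0.483, 0.519, -0.481, -0.516]
force: [-0.6, -0.1, -0.9]
grip_width: 0.12
t 17.17 stage [ 4.2 -1.7 36.3] Fstage [-0.59 -0.09 -0.86] axes [[0.005, -0.997, -0.072], [0.0, -0.072, 0.997], [-1.0, -0.005, -0.0]] gw 0.12
```

```bash
python3 -m jog '[{"linear":[0,-0.001,0],"rotation":[0,0,0],"grip":10},{"linear":[0,-0.002,0],"rotation":[0,0,0],"grip":10},{"linear":[0,-0.003,0],"rotation":[0,0,0],"grip":10},{"linear":[0,-0.004,0],"rotation":[0,0,0],"grip":10},{"linear":[0,-0.005,0],"rotation":[0,0,0],"grip":10},{"linear":[0,-0.006,0],"rotation":[0,0,0],"grip":10}]';python3 -c "
from h import *
st()"
```

```text
time_s: 17.67
eef_pos: [569.2, 131.8, 36.4]
ee_rot: [-0.483, 0.519, -0.481, -0.516]
force: [-0.7, -1.8, -0.4]
grip_width: 0.114
t 17.67 stage [ 6.1 -1.7 36.4] Fstage [-0.79 -1.7  -0.4 ] axes [[0.005, -0.997, -0.072], [0.0, -0.072, 0.997], [-1.0, -0.005, -0.0]] gw 0.114
```

```bash
python3 -m jog '[{"linear":[0,-0.001,0],"rotation":[0,0,0],"grip":10},{"linear":[0,-0.002,0],"rotation":[0,0,0],"grip":10},{"linear":[0,-0.003,0],"rotation":[0,0,0],"grip":10},{"linear":[0,-0.004,0],"rotation":[0,0,0],"grip":10}]';python3 -c "
from h import *
st()"
```

```text
time_s: 18.0
eef_pos: [570.1, 131.9, 36.3]
ee_rot: [-0.483, 0.519, -0.481, -0.517]
force: [-4.6, -0.1, 2.0]
grip_width: 0.12
t 18.0 stage [ 7.  -1.7 36.3] Fstage [-4.56  0.23  2.  ] axes [[0.004, -0.997, -0.072], [0.0, -0.072, 0.997], [-1.0, -0.004, -0.0]] gw 0.12
```

```bash
python3 -m jog '[{"linear":[0,-0.001,0],"rotation":[0,0,0],"grip":10},{"linear":[0,-0.0015,0],"rotation":[0,0,0],"grip":10},{"linear":[0,-0.002,0],"rotation":[0,0,0],"grip":10}]';python3 -c "
from h import *
st()"
```

```text
time_s: 18.25
eef_pos: [570.1, 131.9, 36.2]
ee_rot: [-0.482, 0.518, -0.481, -0.517]
force: [-5.6, -0.6, 2.5]
grip_width: 0.115
t 18.25 stage [ 6.9 -1.7 36.2] Fstage [-5.68 -0.22  2.51] axes [[0.002, -0.997, -0.072], [-0.0, -0.072, 0.997], [-1.0, -0.002, -0.0]] gw 0.115
```

```bash
python3 -m jog '[{"linear":[0,-0.002,0],"rotation":[0,0,0],"grip":10},{"linear":[0,-0.0025,0],"rotation":[0,0,0],"grip":10},{"linear":[0,-0.003,0],"rotation":[0,0,0],"grip":10},{"linear":[0,-0.003,0],"rotation":[0,0,0],"grip":10}]';python3 -c "
from h import *
st()"
```

```text
time_s: 18.58
eef_pos: [570.0, 132.0, 35.9]
ee_rot: [0.481, -0.518, 0.482, 0.518]
force: [-7.8, -0.9, 1.8]
grip_width: 0.117
t 18.58 stage [ 6.9 -1.6 35.9] Fstage [-7.83 -0.34  1.77] axes [[-0.0, -0.997, -0.072], [-0.0, -0.072, 0.997], [-1.0, 0.0, -0.0]] gw 0.117
```

```bash
python3 -m jog '[{"linear":[0,-0.003,0],"rotation":[0,0,0],"grip":10},{"linear":[0,-0.003,0],"rotation":[0,0,0],"grip":10},{"linear":[0,-0.003,0],"rotation":[0,0,0],"grip":10},{"linear":[0,-0.003,0],"rotation":[0,0,0],"grip":10}]';python3 -c "
from h import *
st()"
```

```text
time_s: 18.92
eef_pos: [570.0, 132.0, 35.7]
ee_rot: [0.481, -0.517, 0.482, 0.518]
force: [-7.3, -0.9, 3.1]
grip_width: 0.116
t 18.92 stage [ 6.9 -1.6 35.7] Fstage [-7.36 -0.37  3.08] axes [[-0.003, -0.997, -0.072], [-0.001, -0.072, 0.997], [-1.0, 0.003, -0.0]] gw 0.116
```

```bash
python3 -m jog '[{"linear":[0,-0.0032,0],"rotation":[0,0,0],"grip":10},{"linear":[0,-0.0032,0],"rotation":[0,0,0],"grip":10},{"linear":[0,-0.0032,0],"rotation":[0,0,0],"grip":10},{"linear":[0,-0.0032,0],"rotation":[0,0,0],"grip":10},{"linear":[0,-0.0032,0],"rotation":[0,0,0],"grip":10},{"linear":[0,-0.0032,0],"rotation":[0,0,0],"grip":10},{"linear":[0,-0.0032,0],"rotation":[0,0,0],"grip":10},{"linear":[0,-0.0032,0],"rotation":[0,0,0],"grip":10}]';python3 look.py e2.png
```

```text
time_s: 19.58
eef_pos: [569.9, 132.1, 35.4]
ee_rot: [0.48, -0.516, 0.483, 0.519]
force: [-8.5, -1.1, 2.9]
grip_width: 0.115
t 19.58 stage [ 6.8 -1.5 35.4] Fstage [-8.6  -0.48  2.93] axes [[-0.006, -0.997, -0.072], [-0.001, -0.072, 0.997], [-1.0, 0.006, -0.0]] gw 0.115
72 xmin [  0. -15.] xmax [74.2 97. ] ang 87.59
48 xmin [  2.  -12.5] xmax [ 78.  102.4] ang 87.59
72 xmin [ 86.6 -41.5] xmax [126.7  37.4] ang 86.22
48 xmin [ 90.8 -39.7] xmax [131.9  41.2] ang 86.22
72 xmin [133.2 -46.4] xmax [152.8  40.3] ang 0.07
48 xmin [138.5 -44.7] xmax [158.7  44.2] ang 0.07
t 19.63 stage [ 6.8 -1.5 35.4] Fstage [-7.14 -0.58  3.37] axes [[-0.006, -0.997, -0.072], [-0.001, -0.072, 0.997], [-1.0, 0.006, -0.0]] gw 0.115
```

```bash
python3 -m jog '[{"linear":[0,-0.0032,0],"rotation":[0,0,0],"grip":10},{"linear":[0,-0.0032,0],"rotation":[0,0,0],"grip":10},{"linear":[0,-0.0032,0],"rotation":[0,0,0],"grip":10},{"linear":[0,-0.0032,0],"rotation":[0,0,0],"grip":10},{"linear":[0,-0.0032,0],"rotation":[0,0,0],"grip":10},{"linear":[0,-0.0032,0],"rotation":[0,0,0],"grip":10},{"linear":[0,-0.0032,0],"rotation":[0,0,0],"grip":10},{"linear":[0,-0.0032,0],"rotation":[0,0,0],"grip":10},{"linear":[0,-0.0032,0],"rotation":[0,0,0],"grip":10},{"linear":[0,-0.0032,0],"rotation":[0,0,0],"grip":10},{"linear":[0,-0.0032,0],"rotation":[0,0,0],"grip":10},{"linear":[0,-0.0032,0],"rotation":[0,0,0],"grip":10},{"linear":[0,-0.0032,0],"rotation":[0,0,0],"grip":10},{"linear":[0,-0.0032,0],"rotation":[0,0,0],"grip":10}]';python3 -c "
from h import *
st()"
```

```text
time_s: 20.8
eef_pos: [569.8, 132.1, 35.1]
ee_rot: [0.479, -0.516, 0.484, 0.52]
force: [-7.8, -1.1, 3.1]
grip_width: 0.118
t 20.8 stage [ 6.7 -1.5 35.1] Fstage [-7.84 -0.53  3.09] axes [[-0.008, -0.997, -0.073], [-0.001, -0.073, 0.997], [-1.0, 0.009, -0.0]] gw 0.118
```

View pics/e2.png

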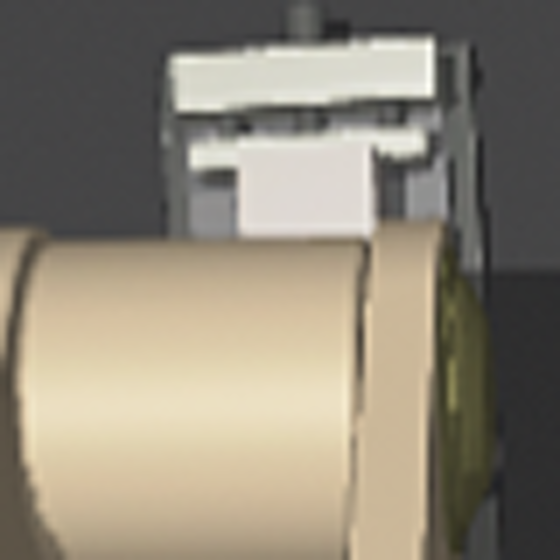

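The nose is against the bar (crop row ~150) after more than 2 s at about 8 N. I'll back off straight, then lift.

```bash
python3 -m jog '[{"linear":[0,0.003,0],"rotation":[0,0,0],"grip":10},{"linear":[0,0.01,0],"rotation":[0,0,0],"grip":10},{"linear":[0,0.03,0],"rotation":[0,0,0],"grip":10},{"linear":[0,0.07,0],"rotation":[0,0,0],"grip":10},{"linear":[0,0.12,0],"rotation":[0,0,0],"grip":10},{"linear":[0,0.18,0],"rotation":[0,0,0],"grip":10},{"linear":[-0.05,0.23,0],"rotation":[0,0,0],"grip":10},{"linear":[-0.15,0.28,0],"rotation":[0,0,0],"grip":10},{"linear":[-0.25,0.32,0],"rotation":[0,0,0],"grip":10},{"linear":[-0.35,0.38,0],"rotation":[0,0,0],"grip":10},{"linear":[-0.45,0.42,0],"rotation":[0,0,0],"grip":10},{"linear":[-0.5,0.45,0],"rotation":[0,0,0],"grip":10},{"linear":[-0.5,0.45,0],"rotation":[0,0,0],"grip":10},{"linear":[-0.5,0.45,0],"rotation":[0,0,0],"grip":10}]';python3 look.py e3.png; python3 - <<'E'
from h import *
b=capture('scene')[0];t=capture('top')[0]
save('e4.png',np.hstack([cv2.resize(b[110:260,220:330],(396,540),interpolation=cv2.INTER_CUBIC),cv2.resize(t[120:270,150:260],(396,540),interpolation=cv2.INTER_CUBIC)]))
E
```

```text
time_s: 21.97
eef_pos: [436.5, 122.5, 186.6]
ee_rot: [0.48, -0.516, 0.483, 0.519]
force: [1.2, -0.7, -1.3]
grip_width: 0.119
t 21.97 stage [-126.9   -1.5  186.6] Fstage [ 1.11 -0.76 -1.34] axes [[-0.006, -0.997, -0.072], [-0.001, -0.072, 0.997], [-1.0, 0.006, -0.001]] gw 0.119
72 xmin [-1.5 76. ] xmax [ 50.2 132.2] ang 86.59
48 xmin [ 0.4 80.8] xmax [ 53.4 138.5] ang 86.59
72 xmin [ 18.  -42.7] xmax [123.7  35.8] ang 0.79
48 xmin [ 20.4 -40.9] xmax [128.9  39.6] ang 0.79
72 xmin [133.2 -46.4] xmax [152.8  40.2] ang 0.07
48 xmin [138.5 -44.7] xmax [158.7  44.1] ang 0.07
t 22.02 stage [-127.1   -1.6  185.6] Fstage [-0.12  0.82 -0.15] axes [[-0.009, -0.997, -0.072], [-0.001, -0.072, 0.997], [-1.0, 0.009, -0.0]] gw 0.117
```

View pics/e4.png

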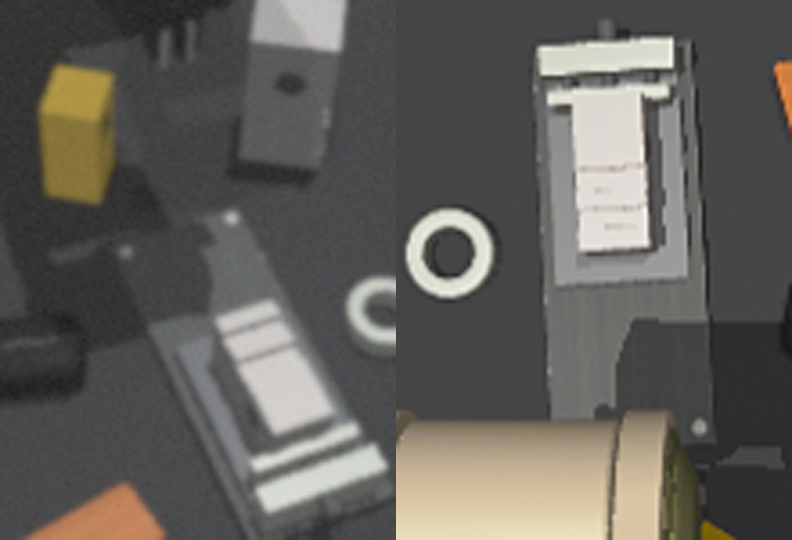

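View pics/e3.png

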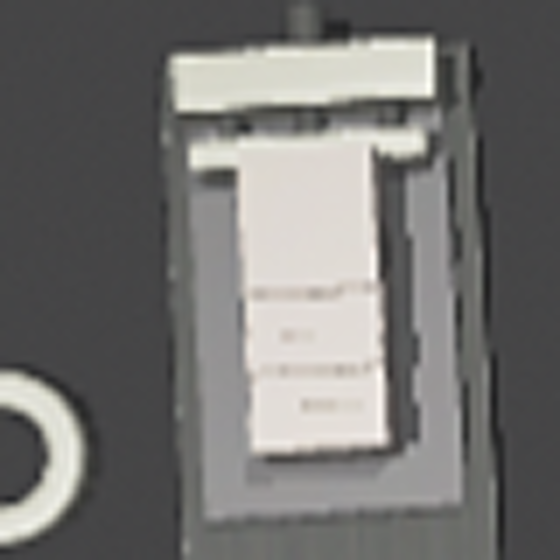

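```bash
python3 - <<'E'
from h import *
c,(im,d)=calibration('top'),capture('top')
F=6;x0,y0=150,120
big=cv2.resize(im[y0:200,x0:260],None,fx=F,fy=F,interpolation=cv2.INTER_CUBIC)
g=cv2.cvtColor(big,cv2.COLOR_RGB2GRAY)
cs,_=cv2.findContours((g>185).astype(np.uint8),cv2.RETR_EXTERNAL,cv2.CHAIN_APPROX_NONE)
for k in cs:
    P=to_stage(np.array([onz(c,x0+(q[0]+.5)/F-.5,y0+(q[1]+.5)/F-.5,72) for q in k[:,0]]))
    m=(P[:,0]>25)&(P[:,0]<108)&(abs(P[:,1])<30)
    for s in(1,-1):
        q=P[m&(s*(P[:,1]+1.5)>0)]
        if len(q)>50: f=np.polyfit(q[:,0],q[:,1],1);print('side',s,np.rad2deg(np.arctan(f[0])).round(2),np.polyval(f,66).round(1))
    q=P[(P[:,0]<22)&(P[:,0]>10)&(abs(P[:,1]+1.5)<18)]
    if len(q)>30:
        f=np.polyfit(q[:,1],q[:,0],1);print('foot',np.rad2deg(np.arctan(-f[0])).round(2),np.polyval(f,-1.5).round(1))
s=sense();print(s['time_s'],s['force'].round(2))
E
```

```text
side 1 0.5 19.9
side -1 0.49 -23.8
foot 0.61 19.1
22.1667 [ 0.1  -0.55 -0.26]
```

```bash
python3 - <<'E'
from h import *
import pickle
D=pickle.load(open('d0.pkl','rb'))
c,(im,d)=calibration('top'),capture('top')
def edge(im,c,A,B,z,n=60,half=5,pol=None):
    # sample gray profiles perpendicular to predicted stage line A-B at height z, subpixel max gradient
    g=cv2.GaussianBlur(cv2.cvtColor(im,cv2.COLOR_RGB2GRAY).astype(np.float32),(0,0),0.6)
    A=np.array(A,float);B=np.array(B,float);t=(B-A)/np.linalg.norm(B-A);nn=np.array([-t[1],t[0]])
    out=[]
    o=np.linspace(-half,half,81)
    for s in np.linspace(0,1,n):
        p=A+(B-A)*s
        W=np.array([to_world([*(p+nn*k),z]) for k in o])
        uv=proj(c,W).astype(np.float32)
        v=cv2.remap(g,uv[:,0].reshape(1,-1),uv[:,1].reshape(1,-1),cv2.INTER_LINEAR)[0]
        gr=np.abs(np.gradient(v)); i=gr.argmax()
        w=gr[max(0,i-8):i+9]; out.append((np.linalg.norm(B-A)*s,(o[max(0,i-8):i+9]*w).sum()/w.sum(),gr[i]))
    out=np.array(out);x,y=out[:,0],out[:,1];k=np.ones(len(x),bool)
    for _ in range(4):
        f=np.polyfit(x[k],y[k],1);r=abs(y-np.polyval(f,x));k=r<max(.4,2*np.median(r[k]))
    return 'ang %.2f off(mid) %.2f used %d rms %.2f'%(np.rad2deg(np.arctan(f[0])),np.polyval(f,x.mean()),k.sum(),r[k].std())
im0,c0=D['top'][1],D['top'][0]
for n,i,cc in(('t0',im0,c0),('now',im,c)):
    print(n,'step',edge(i,cc,[0,40],[0,-40],22),'|expected sign: + ang')
    print(n,'padL',edge(i,cc,[5,45],[105,45],22),' padR',edge(i,cc,[5,-45],[105,-45],22,))
    print(n,'plateL',edge(i,cc,[-60,55],[150,55],12))
    print(n,'brkt back',edge(i,cc,[158,38],[158,-38],48),'barback',edge(i,cc,[128,38],[128,-38],48,half=3))
    print(n,'barfront ends L',edge(i,cc,[118,39],[118,26],48,half=3),'barfrontR',edge(i,cc,[118,-25],[118,-38],48,half=3))
print('wpL',edge(im,c,[24,20],[108,20],72),'wpR',edge(im,c,[24,-23.8],[108,-23.8],72,),'foot',edge(im,c,[19,17],[19,-20],72))
E
```

```text
t0 step ang 0.90 off(mid) 1.60 used 52 rms 0.29 |expected sign: + ang
t0 padL ang 0.04 off(mid) -0.52 used 45 rms 0.24  padR ang 0.64 off(mid) -0.25 used 31 rms 0.10
t0 plateL ang 0.10 off(mid) -0.89 used 32 rms 0.19
t0 brkt back ang 1.18 off(mid) 0.47 used 46 rms 0.29 barback ang 1.22 off(mid) 0.07 used 38 rms 0.27
t0 barfront ends L ang -1.72 off(mid) -0.11 used 36 rms 0.11 barfrontR ang 7.03 off(mid) 0.05 used 32 rms 0.13
now step ang 0.90 off(mid) 1.77 used 47 rms 0.24 |expected sign: + ang
now padL ang 0.24 off(mid) -0.46 used 38 rms 0.18  padR ang 0.29 off(mid) -0.29 used 39 rms 0.15
now plateL ang 0.26 off(mid) -0.85 used 33 rms 0.15
now brkt back ang 1.00 off(mid) 0.59 used 47 rms 0.31 barback ang 0.89 off(mid) 0.23 used 42 rms 0.32
now barfront ends L ang -1.01 off(mid) 0.02 used 38 rms 0.11 barfrontR ang -4.38 off(mid) 0.94 used 60 rms 0.24
wpL ang 0.92 off(mid) 0.13 used 35 rms 0.13 wpR ang 0.50 off(mid) -1.10 used 33 rms 0.15 foot ang 1.74 off(mid) -1.26 used 43 rms 0.22
```

```bash
python3 -c "
from rig import *
print(finish_job(), sense()['time_s'])"
```

```text
the job is handed in; nothing more can be done
the job is handed in; nothing more can be done
```

I tipped the workpiece over the step and pushed it up against the end stop, then backed the arm off and handed the job in; the last logged time was 22.2 s.

- **Tipping:** I pushed the smaller grey block near its top at about 10 mm/s, and the sampled push force was at most about 2.3 N. It slid to the step, tipped past balance and fell onto the pad with its grooved side up. It landed with its foot about 28 mm before the step edge, further back than the stated 0 to 15 mm.
- **Pressing home:** I pushed the foot end until I felt the anvil, at stage x of about 118 mm. I held it there at 7 to 8.6 N for over 2 s, then backed off straight and lifted clear. The highest wrist force I read in the whole job was about 8.6 N.

**Last checks:**
- The block lies flat on the pad, grooves up, with its nose at the bar. The robot is about 185 mm up and touching nothing.
- In the last top and scene crops I saw no sign that the ring, mouse, case or other blocks had moved. I did not measure their positions.
- **Squareness not confirmed to better than about half a degree:** edge fits put the block's sides 0.5 to 0.9° off my estimated stage axis and its foot edge 0.6 to 1.7° off. The stage's own edges read 0.2 to 1.0° off in the same picture. I take the block to be flush, because it was pressed home within the width of its end face.

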